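# Set up the clean-area air check

### The job

Set up the air check: take every filter cartridge out of the rack and couple each to a quick coupler of its own on the manifold (any one): stand it nose down in the mouth, draw the coupler's sleeve back (down) by its lug until the cartridge drops fully home, then let the sleeve spring forward to lock it. When all are locked in, air the culture plate: by its tab, raise the lid's edge about 2 cm with the opposite edge still resting on the dish, hold it so for about 8 seconds, then lay the lid back flat and centred and let go. Do not take the lid off the dish, and leave the bottle and the vials where they are.

Things in the scene. Friction and masses are not known exactly. Their poses are not given: they have to be found in the camera images.
- rack_mid (a point): centre (half-way up) of the loose grey plastic rack, 66 x 240 x 36 mm tall, 0.9 kg, on the table; its long side is y. Four 22.5 mm wells in a row along y at -90, -30, +30, +90 mm, 30 mm deep; a cartridge stands loosely nose down in three or all of them, its white head's underside 14 mm above the rack's top
- sleeve0 (a joint): how far the sleeve of coupler 0 is drawn back (m): 0 = forward (up, locking), 0.012 = fully back (down, away from the mouth). A spring returns it: about 2.5 N at 0, 5 N at 12 mm
- sleeve1 (a joint): the same for coupler 1. In all couplers, while the sleeve is forward two dogs stand into the bore 25.5 mm below the mouth; a nose put into the mouth rests on them. They leave the bore when the sleeve is back more than 10 mm, and the cartridge drops home by its own weight
- sleeve2 (a joint): the same for coupler 2. In all couplers, when the sleeve is let go the dogs enter the groove in the nose and lock it; if the nose is not fully home the sleeve cannot come fully forward
- sleeve3 (a joint): the same for coupler 3
- mouth0 (a point): centre of the open mouth of quick coupler 0, 94 mm above the table; z up along its axis, x and y as the manifold's. The manifold is a fixed aluminium block, 64 x 330 x 40 mm tall, with four equal brass couplers upright in a row along its y, at -127.5 (0), -42.5 (1), +42.5 (2) and +127.5 mm (3)
- mouth1 (a point): the same for coupler 1. Each coupler's bore is 22 mm wide, its tube 31 mm outside
- mouth2 (a point): the same for coupler 2. Around each tube is a steel sleeve, 41 mm in diameter, its top 3 mm below the mouth, with two flat lugs, one to -x (towards the robot) and one to +x, each 24 mm wide, 6 mm thick, reaching 49 mm from the axis, flush with the sleeve's top; pressing one lug down draws the whole sleeve back, it does not tilt
- mouth3 (a point): the same for coupler 3. A good place to press a lug is 36 mm from the axis, beside the cartridge's head
- cart0_head (a point): centre of the white head of filter cartridge 0; z is its axis, up from the nose. The head is a cylinder 32 mm in diameter, 30 mm tall; under it a steel nose 20 mm in diameter, 44 mm long, tapered to 16 mm over its last 4 mm, so its end is 59 mm below this point; groove 12 to 20 mm from the end. About 90 g. None if absent
- cart1_head (a point): the same for cartridge 1 (all are alike). In a coupler this point is 33 to 34 mm above the mouth while the nose rests on the dogs, and 15 mm above it when fully home (underside of the head on the mouth)
- cart2_head (a point): the same for cartridge 2
- cart3_head (a point): the same for cartridge 3
- dish_rim (a point): centre of the culture dish at the height of its rim, 31 mm above the table. Clear dish 91 mm in diameter, 16 mm tall with amber medium, fixed on a black round holder 124 mm wide, 15 mm tall.
- lid_mid (a point): centre of the underside of the lid's top plate, level with the dish's rim when closed. The loose clear lid is 102 mm in diameter and its plate 3 mm thick, about 50 g, with a skirt reaching 8 mm down outside the dish, 3 mm clear of it all round. z is the lid's axis; its x points to the tab.
- lid_tab (a point): centre of the white upright tab on the lid, 38 mm from the lid's centre along its x and 15 mm above the lid's underside; the tab is 10 mm thick along the lid's y, 22 mm along its x, and stands 24 mm above the lid's top face
- lid_near (a point): edge of the lid at the tab's side, 50 mm from the centre, at the plate's underside
- lid_far (a point): edge of the lid opposite the tab, 50 mm from the centre, at the plate's underside
- saline: bystander: glass infusion bottle 66 mm wide, 150 mm tall; origin at the centre of its base
- vial1: bystander: glass vial 26 mm wide, 50 mm tall; origin at the centre of its base
- vial2: bystander: glass vial 26 mm wide, 50 mm tall; origin at the centre of its base
Not all that is in view belongs to the job. What is shaped like the part that bears lid_mid but green is not meant.

How it is judged:
On the way, in this order (a step that is already met when the one before it is completed fails the run):
1. every cartridge present is fully home in a coupler and its sleeve has sprung forward (((horizontal distance between cart0_head and mouth0 below 0.004 m and z of cart0_head in the frame of mouth0 below 0.018 m and angle between cart0_head's own z axis and vertical below 0.1 rad and value of joint sleeve0 below 0.002 m) or (horizontal distance between cart0_head and mouth1 below 0.004 m and z of cart0_head in the frame of mouth1 below 0.018 m and angle between cart0_head's own z axis and vertical below 0.1 rad and value of joint sleeve1 below 0.002 m) or (horizontal distance between cart0_head and mouth2 below 0.004 m and z of cart0_head in the frame of mouth2 below 0.018 m and angle between cart0_head's own z axis and vertical below 0.1 rad and value of joint sleeve2 below 0.002 m) or (horizontal distance between cart0_head and mouth3 below 0.004 m and z of cart0_head in the frame of mouth3 below 0.018 m and angle between cart0_head's own z axis and vertical below 0.1 rad and value of joint sleeve3 below 0.002 m)) and ((horizontal distance between cart1_head and mouth0 below 0.004 m and z of cart1_head in the frame of mouth0 below 0.018 m and angle between cart1_head's own z axis and vertical below 0.1 rad and value of joint sleeve0 below 0.002 m) or (horizontal distance between cart1_head and mouth1 below 0.004 m and z of cart1_head in the frame of mouth1 below 0.018 m and angle between cart1_head's own z axis and vertical below 0.1 rad and value of joint sleeve1 below 0.002 m) or (horizontal distance between cart1_head and mouth2 below 0.004 m and z of cart1_head in the frame of mouth2 below 0.018 m and angle between cart1_head's own z axis and vertical below 0.1 rad and value of joint sleeve2 below 0.002 m) or (horizontal distance between cart1_head and mouth3 below 0.004 m and z of cart1_head in the frame of mouth3 below 0.018 m and angle between cart1_head's own z axis and vertical below 0.1 rad and value of joint sleeve3 below 0.002 m)) and ((horizontal distance between cart2_head and mouth0 below 0.004 m and z of cart2_head in the frame of mouth0 below 0.018 m and angle between cart2_head's own z axis and vertical below 0.1 rad and value of joint sleeve0 below 0.002 m) or (horizontal distance between cart2_head and mouth1 below 0.004 m and z of cart2_head in the frame of mouth1 below 0.018 m and angle between cart2_head's own z axis and vertical below 0.1 rad and value of joint sleeve1 below 0.002 m) or (horizontal distance between cart2_head and mouth2 below 0.004 m and z of cart2_head in the frame of mouth2 below 0.018 m and angle between cart2_head's own z axis and vertical below 0.1 rad and value of joint sleeve2 below 0.002 m) or (horizontal distance between cart2_head and mouth3 below 0.004 m and z of cart2_head in the frame of mouth3 below 0.018 m and angle between cart2_head's own z axis and vertical below 0.1 rad and value of joint sleeve3 below 0.002 m)) and ((horizontal distance between cart3_head and mouth0 below 0.004 m and z of cart3_head in the frame of mouth0 below 0.018 m and angle between cart3_head's own z axis and vertical below 0.1 rad and value of joint sleeve0 below 0.002 m) or (horizontal distance between cart3_head and mouth1 below 0.004 m and z of cart3_head in the frame of mouth1 below 0.018 m and angle between cart3_head's own z axis and vertical below 0.1 rad and value of joint sleeve1 below 0.002 m) or (horizontal distance between cart3_head and mouth2 below 0.004 m and z of cart3_head in the frame of mouth2 below 0.018 m and angle between cart3_head's own z axis and vertical below 0.1 rad and value of joint sleeve2 below 0.002 m) or (horizontal distance between cart3_head and mouth3 below 0.004 m and z of cart3_head in the frame of mouth3 below 0.018 m and angle between cart3_head's own z axis and vertical below 0.1 rad and value of joint sleeve3 below 0.002 m))), for 0.2 s.
2. the lid is held open edge-first: tab edge raised at least 13 mm, opposite edge within 10 mm of the rim, for 6 s (z of lid_near in the frame of dish_rim above 0.013 m and z of lid_far in the frame of dish_rim below 0.01 m and horizontal distance between lid_mid and dish_rim below 0.015 m), for 6 s.
At the end, for the whole second after the job is handed in: every cartridge present is upright in a coupler, its head's underside within 3 mm of the mouth and 4 mm of the axis, with that sleeve within 2 mm of fully forward; the lid lies flat (under 0.03 rad), down on the dish's rim within 2 mm and centred within 5 mm, at rest (all of step 1 and horizontal distance between lid_mid and dish_rim below 0.005 m and angle between lid_mid's own z axis and vertical below 0.03 rad and z of lid_mid in the frame of dish_rim below 0.002 m and linear speed of lid below 0.02 m/s); the robot touches nothing.
It fails at once if the lid is taken off the dish (its centre raised 40 mm or moved 60 mm aside) (z of lid_mid in the frame of dish_rim above 0.04 m or horizontal distance between lid_mid and dish_rim above 0.06 m).
It fails at once if the saline is knocked over or pushed over 30 mm (distance of saline from where it was at the start of the episode above 0.03 m or angle between saline's own z axis and vertical above 0.4 rad).
It fails at once if the vial1 is knocked over or pushed over 30 mm (distance of vial1 from where it was at the start of the episode above 0.03 m or angle between vial1's own z axis and vertical above 0.4 rad).
It fails at once if the vial2 is knocked over or pushed over 30 mm (distance of vial2 from where it was at the start of the episode above 0.03 m or angle between vial2's own z axis and vertical above 0.4 rad).
Of cart0, cart1, cart2, cart3 only 3 to 4 are there at a start; the rules pass over those that are not, and their reading is None.
At some moment in a run one of rack may be knocked a few centimetres aside while the robot is not near it.
Once in a run the grip may slacken for a moment while it holds something.
It also fails if it takes over 210 s, if anything falls off the work surface, if the arm or the gripper's body presses on something with over 40 N, if the wrist force passes 120 N, or if a joint passes its speed limit or range.

### The arm

A 7-joint arm with a two-finger parallel gripper is mounted at the origin on the work surface. World frame = base frame: x ahead of the robot, y to its left, z up, the work surface at z = 0. Lengths are in m, angles in rad, forces in N, time in s.
With the tool pointing down it reaches from about 0.375 to 0.925 m from the base axis. Payload 3.1 kg.
Tool frame: the origin (TCP) lies midway between the tips of the shut fingers; the grasp point (between the pads) lies 19 mm behind it; z points along the fingers, y is the line along which they close (so a half turn about z gives the same grasp; the last joint's range is limited). The gripper opens to 85 mm and grips with 20 to 120 N. Pads are 22 mm wide; open, the fingers measure 114 mm over their backs; the gripper's body (76 mm by 85 mm) begins 54 mm behind the grasp point. The pads swing forward as they close: fully open they stand 13 mm farther back than shut.
Start: joints at [1.027, 0.383, 0.044, 1.598, -0.018, 1.161, -0.05], TCP at [0.28, -0.586, 0.231] pointing down, gripper open.
Joint ranges: [-2.61, 2.61], [-0.41, 2.15], [-1.48, 1.57], [0, 2.5], [-1.57, 4.71], [0.05, 1.97], [-2.85, 2.85]. Speed limits (rad/s): [2.79, 2.79, 3.14, 3.14, 3.14, 3.14, 3.14].

### API

Orientations are given as a 3x3 rotation matrix whose columns are the frame's x, y, z axes.
In Python, from station import telemetry, get_image, camera_info, finish_job gives the robot as it stands.
- The arm moves only by the tool step_arm, never from a script. Its argument "motion" is a list of rows, each a list of 7 numbers: the shift along the tool's x, y, z in mm, then the turn, a rotation vector about the tool's x, y, z in rad, then the finger opening in mm, from 0 to 85.4. In form: [[tx, ty, tz, wx, wy, wz, jaw], ...]. A call has 1 to 20 rows; each row is the pose to reach, as a shift and turn from the pose commanded when the call began, along the tool's axes at that moment; what a row does not reach only later rows make up. A row lasts 1/8 s, in which the tool goes at most 62.5 mm and 10.7 degrees, less where a joint would pass 70% of its speed; a pose out of reach is approached as far as the arm can. A call with a gripper value outside its range is refused whole. The fingers move at their own pace and stop on an object; "grip_force" is the grip in N (left out, the last holds). Time passes only in rows, so rows that repeat a pose let the fingers close. It gives the time, the measured TCP pose, the force, the opening and the grip force at its end, in the units of the state.
- telemetry.sense(): the state, without advancing time (a new reading comes with each control period).
- get_image(name): name is "scene" or "side" or "wrist"; returns (picture, depth): 420x560x3 uint8, red, green, blue; 420x560 float32, m along the optical axis (not along the pixel's ray), 0 where there is no reading.
- camera_info(name): a dict with "K" (3x3 intrinsics, pixels), "world_to_cam" (4x4, takes a point from world to camera coordinates). Camera axes: x right, y down, z forward; pixel columns grow to the right and rows downward; lengths in m; the calibration is good to about 2 mm. A picture is of the moment at which its call begins: read the wrist's pose just before it. camera_info takes no time and is no camera call; for the wrist camera it gives the pose at the moment of the call.
- finish_job(): hands the job in; it is judged then, once.
The state is a dict: "time_s": time; "joint_positions": joint angles; "qvel": joint speeds; "joint_torque": joint torques, N m; "position": TCP position; "ee_rot": TCP orientation; "ft_force": force on the tool from outside, world axes, zero at the start; "wrist_torque": the same for the moment, N m; "grip_width": finger opening in m; "finger_force": force on a finger pad.
Only numpy, scipy, OpenCV 4.12 (cv2) and the standard library are available. Lean on these libraries where they do the work, as an engineer would, in place of code of your own. Each camera call takes 0.05 s, during which the arm holds its last target. There are 200 camera calls.

## Working session

There is one attempt and no reset: what is moved stays moved. The work goes in short steps, Python scripts to look and compute and a tool call to move; the robot and the scene stay as the last step left them, time stands still between calls to the robot, and variables do not carry over. Pictures are saved under pics/ and viewed, at most 14 in all, crops included, and the job is handed in when it is done.

Besides the shell and the picture viewer there is one more tool, called as name(argument=value, ...), one argument or row to a line, values as JSON. step_arm: Moves the arm, as the interface text tells. Its arguments: {"type":"object","properties":{"motion":{"type":"array","items":{"type":"array","items":{"type":"number"}}},"grip_force":{"type":"number"}},"required":["motion"]}

```bash
ls; mkdir -p pics; cat > h.py <<'E'
import numpy as np, cv2
from station import telemetry, get_image, camera_info, finish_job
def snap(n, f=None):
    ci=camera_info(n); im,d=get_image(n)
    if f: cv2.imwrite('pics/'+f, im[:,:,::-1])
    return im,d,ci
def pts(d,ci):
    K=np.array(ci['K']);T=np.linalg.inv(np.array(ci['world_to_cam']))
    v,u=np.mgrid[:d.shape[0],:d.shape[1]]
    c=np.stack([(u-K[0,2])/K[0,0]*d,(v-K[1,2])/K[1,1]*d,d],-1)
    return c@T[:3,:3].T+T[:3,3]
def ray(u,v,z,ci):
    K=np.array(ci['K']);T=np.linalg.inv(np.array(ci['world_to_cam']))
    r=T[:3,:3]@np.array([(u-K[0,2])/K[0,0],(v-K[1,2])/K[1,1],1]);o=T[:3,3]
    return o+r*(z-o[2])/r[2]
def proj(p,ci):
    K=np.array(ci['K']);T=np.array(ci['world_to_cam'])
    c=T[:3,:3]@np.array(p)+T[:3,3];q=K@c;return q[:2]/q[2]
E
python3 - <<'E'
from h import *
s=telemetry.sense()
print({k:np.round(v,3).tolist() for k,v in s.items()})
for n in ['scene','side','wrist']:
    im,d,ci=snap(n,n+'0.png'); T=np.linalg.inv(np.array(ci['world_to_cam']))
    print(n,np.round(T,3).tolist(),np.round(ci['K'],1).tolist())
    np.savez('/tmp/'+n,im=im,d=d)
E
```

```text
pics
{'time_s': 0.0, 'joint_positions': [1.027, 0.384, 0.044, 1.6, -0.018, 1.161, -0.05], 'qvel': [0.002, 0.001, 0.001, -0.0, -0.0, 0.0, -0.0], 'joint_torque': [0.0, -43.346, 1.025, -24.951, 0.01, 0.011, 0.0], 'position': [0.28, -0.586, 0.23], 'ee_rot': [[0.902, 0.431, -0.001], [0.431, -0.902, 0.002], [-0.0, -0.003, -1.0]], 'ft_force': [0.697, 0.36, -0.507], 'wrist_torque': [-0.014, 0.015, 0.009], 'finger_force': 0.0, 'grip_width': 0.085}
scene [[0.457, 0.656, -0.601, 1.275], [0.889, -0.335, 0.311, -0.369], [0.003, -0.676, -0.736, 1.0], [0.0, 0.0, 0.0, 1.0]] [[409.9, 0.0, 278.4], [0.0, 409.9, 209.4], [0.0, 0.0, 1.0]]
side [[0.992, -0.083, 0.1, 0.4], [-0.13, -0.614, 0.779, -1.022], [-0.003, -0.785, -0.619, 0.898], [0.0, 0.0, 0.0, 1.0]] [[546.1, 0.0, 279.0], [0.0, 546.1, 206.3], [0.0, 0.0, 1.0]]
wrist [[0.431, -0.858, -0.28, 0.351], [-0.902, -0.411, -0.131, -0.552], [-0.003, 0.309, -0.951, 0.371], [0.0, 0.0, 0.0, 1.0]] [[360.7, 0.0, 276.6], [0.0, 360.7, 202.7], [0.0, 0.0, 1.0]]
```

View pics/scene0.png

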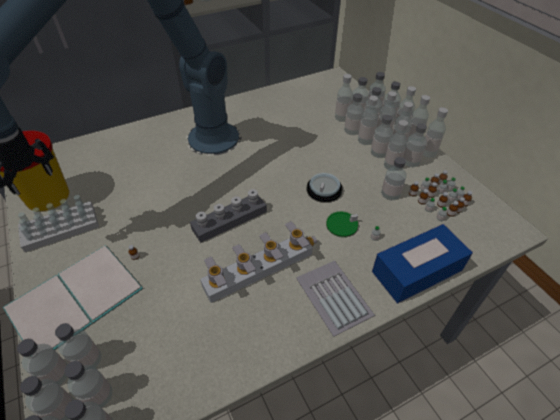

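View pics/side0.png

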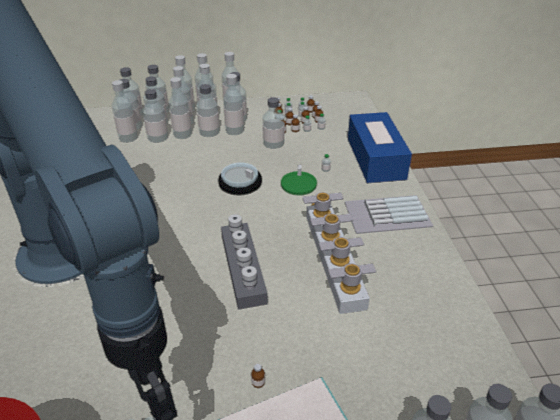

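Scene view: four cartridges stand in the rack, with heads at (201,217), (220,210), (236,203) and (253,196). The couplers are at (216,272) to (297,237), the dish with the white tab is at (324,186), and the green decoy is at (342,224). The side view agrees, and there all four wells are also filled. Next I'll measure from depth and both views.

```bash
python3 - <<'E'
from h import *
for n in ['scene','side']:
    f=np.load('/tmp/'+n+'.npz');im,d=f['im'],f['d'];ci=camera_info(n);P=pts(d,ci)
    print(n,'valid',(d>0).mean(), 'table z', np.median(P[250:260,150:180,2]) )
    reg=(P[...,0]>.3)&(P[...,0]<1)&(P[...,1]>-.5)&(P[...,1]<.6)&(d>0)
    # tops: heads (whitish, z ~.08) rough clusters
    hsv=cv2.cvtColor(im,cv2.COLOR_RGB2HSV)
    white=(hsv[...,1]<60)&(hsv[...,2]>130)
    brass=(hsv[...,0]>8)&(hsv[...,0]<25)&(hsv[...,1]>110)&(hsv[...,2]>70)
    for nm,m,zl,zh in [('white',white,.05,.11),('brass',brass,.03,.12),('steel',hsv[...,1]<60,.08,.1)]:
        m=(m&reg&(P[...,2]>zl)&(P[...,2]<zh)).astype(np.uint8)
        k,l,st,c=cv2.connectedComponentsWithStats(m)
        for i in range(1,k):
            if st[i,4]>25:
                q=P[l==i]; print(nm,st[i].tolist(),c[i].round(1),np.median(q,0).round(3),'zmax',np.percentile(q[:,2],95).round(3),'min',q.min(0).round(3),'max',q.max(0).round(3))
E
python3 -c "
import cv2
a=cv2.imread('pics/scene0.png')[160:310,170:420];b=cv2.imread('pics/side0.png')[150:320,200:400]
cv2.imwrite('pics/c1.png',cv2.resize(a,None,fx=3.1,fy=3.1,interpolation=3))"
```

```text
scene valid 0.9958971088435374 table z 0.00036199937766778767
white [403, 239, 45, 28, 612] [424.9 252.3] [0.86  0.3   0.093] zmax 0.096 min [0.835 0.239 0.088] max [0.885 0.36  0.098]
brass [292, 229, 10, 8, 51] [296.9 233. ] [0.636 0.023 0.093] zmax 0.096 min [0.626 0.004 0.069] max [0.656 0.031 0.097]
brass [266, 241, 10, 8, 54] [270.7 244.7] [ 0.639 -0.063  0.092] zmax 0.097 min [ 0.63  -0.081  0.066] max [ 0.659 -0.054  0.098]
brass [289, 242, 13, 8, 41] [294.3 246.4] [0.65  0.006 0.045] zmax 0.05 min [ 0.625 -0.002  0.041] max [0.661 0.025 0.054]
brass [238, 253, 11, 9, 59] [243.4 257.1] [ 0.642 -0.149  0.093] zmax 0.096 min [ 0.634 -0.166  0.068] max [ 0.663 -0.137  0.098]
brass [264, 254, 11, 8, 40] [268.4 258.3] [ 0.653 -0.079  0.046] zmax 0.051 min [ 0.633 -0.088  0.041] max [ 0.666 -0.065  0.055]
brass [209, 266, 11, 9, 60] [214.5 270.2] [ 0.646 -0.235  0.093] zmax 0.097 min [ 0.639 -0.25   0.069] max [ 0.667 -0.223  0.098]
brass [237, 267, 10, 7, 33] [241.3 271. ] [ 0.658 -0.165  0.045] zmax 0.051 min [ 0.639 -0.172  0.041] max [ 0.669 -0.154  0.053]
brass [209, 281, 9, 6
[... 5810 characters left out ...]
x 0.099 min [0.536 0.387 0.08 ] max [0.599 0.438 0.1  ]
steel [365, 121, 29, 23, 399] [378.8 132.3] [0.861 0.296 0.091] zmax 0.094 min [0.834 0.234 0.084] max [0.888 0.369 0.096]
steel [302, 193, 41, 13, 270] [321.8 198.9] [0.634 0.01  0.089] zmax 0.093 min [ 0.59  -0.008  0.081] max [0.689 0.039 0.096]
steel [310, 214, 43, 15, 295] [330.6 220.6] [ 0.638 -0.074  0.089] zmax 0.092 min [ 0.595 -0.09   0.08 ] max [ 0.694 -0.053  0.095]
steel [318, 237, 46, 17, 345] [339.9 244.9] [ 0.641 -0.159  0.089] zmax 0.093 min [ 0.599 -0.175  0.08 ] max [ 0.697 -0.136  0.096]
steel [328, 264, 48, 17, 396] [350.9 271.9] [ 0.647 -0.243  0.09 ] zmax 0.093 min [ 0.603 -0.26   0.08 ] max [ 0.702 -0.217  0.095]
```

View pics/c1.png

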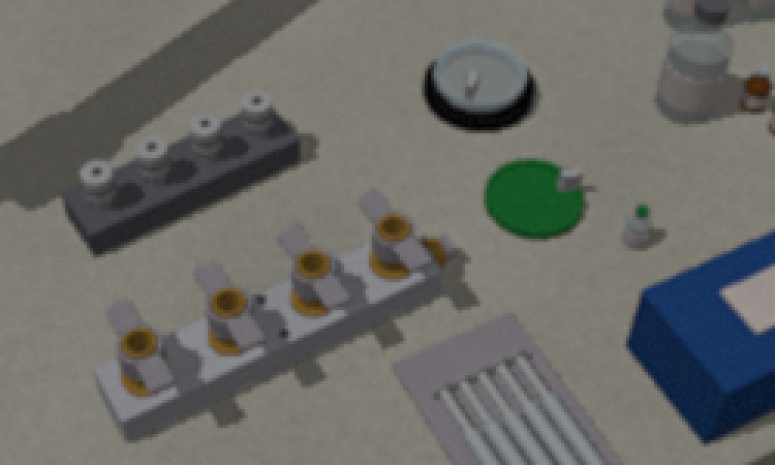

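The crop shows four cartridges, four free couplers, and the clear lid on its black holder with the tab pointing towards the camera's lower left. Rough positions from both views agree within a few mm: heads from (.440,-.200) to (.422,-.020), mouths from (.6525,-.237) to (.6395,.018). I'll set out now.

```bash
cat >> h.py <<'E'
def go(x,y,z,yaw):
    s=telemetry.sense();R=np.array(s['ee_rot']);p=np.array(s['position'])
    t=R.T@(np.array([x,y,z])-p)*1000
    Rd=np.array([[np.cos(yaw),np.sin(yaw),0],[np.sin(yaw),-np.cos(yaw),0],[0,0,-1]])
    w=cv2.Rodrigues(R.T@Rd)[0].ravel()
    print('t',s['time_s'],'pos',p.round(4),'row',t.round(1),w.round(4),'F',np.round(s['ft_force'],1),'grip',round(s['grip_width'],4),round(s['finger_force'],1))
E
python3 -c "
from h import *
go(.435,-.17,.22,.08)"
```

```text
t 0.15 pos [ 0.28   -0.5858  0.2302] row [ 319.2 -308.3   10.8] [-0.002   0.0005  0.3659] F [-0.8  0.1 -0.3] grip 0.0856 0.0
```

step_arm(
  motion=[
    [40,-38,2,0,0,0.1,85],
    [80,-77,4,0,0,0.2,85],
    [120,-116,6,0,0,0.3,75],
    [160,-155,8,-0.002,0,0.366,65],
    [200,-193,9,-0.002,0,0.366,55],
    [240,-232,10,-0.002,0,0.366,46],
    [280,-271,11,-0.002,0,0.366,46],
    [305,-295,11,-0.002,0,0.366,46],
    [319,-308,11,-0.002,0,0.366,46],
    [319,-308,11,-0.002,0,0.366,46],
    [319,-308,11,-0.002,0,0.366,46],
  ],
)

```text
time_s: 1.52
position: [0.4347, -0.1721, 0.2201]
ee_rot: [[0.997, 0.078, -0.0], [0.078, -0.997, -0.002], [-0.0, 0.002, -1.0]]
ft_force: [-0.1, -0.4, -0.1]
grip_width: 0.0458
finger_force: 0.0
```

```bash
cat >> h.py <<'E'
def heads(f=None,zl=.06,zh=.1,n='wrist'):
    im,d,ci=snap(n,f);P=pts(d,ci);hsv=cv2.cvtColor(im,cv2.COLOR_RGB2HSV)
    m=((hsv[...,1]<60)&(P[...,2]>zl)&(P[...,2]<zh)&(d>0)&(P[...,1]>-.4)&(P[...,1]<.2)).astype(np.uint8)
    k,l,st,c=cv2.connectedComponentsWithStats(m)
    for i in range(1,k):
        if st[i,4]>200:
            q=P[l==i];t=q[q[:,2]>np.percentile(q[:,2],90)-.006];u=cv2.minEnclosingCircle((t[:,:2]*1000).astype(np.float32))
            print(st[i].tolist(),c[i].round(0),'top z',np.median(t[:,2]).round(4),'mean',t[:,:2].mean(0).round(4),'circ',np.round(u[0],1),round(u[1],1),'mid',((t.max(0)+t.min(0))/2).round(4))
    return im,d,ci,P
E
python3 -c "
from h import *
go(.440,-.2,.15,.09)
heads('w1.png')"
```

```text
t 1.525 pos [ 0.4347 -0.1721  0.2201] row [ 3.2 28.  70.1] [ 0.0023  0.0004 -0.0115] F [-0.1 -0.4 -0.1] grip 0.0458 0.0
[290, 161, 40, 42, 1304] [309. 181.] top z 0.0783 mean [ 0.4408 -0.1994] circ [ 440.2 -199.8] 15.9 mid [ 0.4402 -0.1997  0.077 ]
[217, 163, 41, 42, 1313] [237. 183.] top z 0.0783 mean [ 0.4343 -0.1404] circ [ 433.6 -140.1] 15.9 mid [ 0.4335 -0.1401  0.0771]
[70, 165, 49, 42, 1519] [ 94. 186.] top z 0.0783 mean [ 0.423  -0.0219] circ [422.2 -20.9] 16.2 mid [ 0.4224 -0.0209  0.0771]
[144, 164, 44, 42, 1400] [166. 184.] top z 0.0783 mean [ 0.4288 -0.0811] circ [428.  -80.4] 16.1 mid [ 0.4282 -0.0804  0.0768]
```

View pics/w1.png

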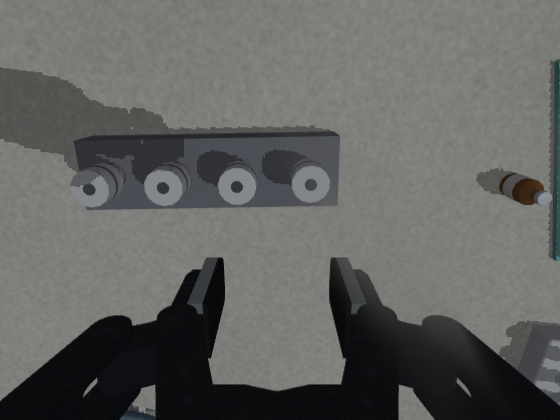

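The wrist view shows four heads at about (309,181), (237,183), (166,184) and (94,186). Each fits a 16 mm circle with its top at 78–80 mm, which matches the text.

step_arm(
  motion=[
    [3.5,28,50,0.002,0,-0.021,46],
    [3.5,28,100,0.002,0,-0.021,46],
    [3.5,28,120,0.002,0,-0.021,46],
    [3.5,28,140,0.002,0,-0.021,46],
    [3.5,28,155,0.002,0,-0.021,46],
    [3.5,28,168,0.002,0,-0.021,46],
    [3.5,28,168,0.002,0,-0.021,46],
    [3.5,28,168,0.002,0,-0.021,30],
    [3.5,28,168,0.002,0,-0.021,20],
    [3.5,28,168,0.002,0,-0.021,20],
    [3.5,28,168,0.002,0,-0.021,20],
    [3.5,28,168,0.002,0,-0.021,20],
  ],
  grip_force=40,
)

```text
time_s: 3.08
position: [0.4417, -0.1991, 0.0529]
ee_rot: [[0.995, 0.101, 0.001], [0.101, -0.995, -0.0], [0.001, 0.0, -1.0]]
ft_force: [0.3, -0.4, 2.8]
grip_width: 0.0309
finger_force: 39.9
```

```bash
python3 -c "
from h import *
go(.59,-.234,.20,.051)"
```

```text
t 3.075 pos [ 0.4417 -0.1991  0.0529] row [ 144.3   49.7 -146.9] [ 0.0004 -0.0014  0.0498] F [ 0.3 -0.4  2.8] grip 0.0309 39.9
```

step_arm(
  motion=[
    [0,0,-20,0,0,0,20],
    [0,0,-50,0,0,0,20],
    [0,0,-85,0,0,0,20],
    [0,0,-120,0,0,0,20],
    [15,5,-147,0,0,0.02,20],
    [45,15,-147,0,0,0.05,20],
    [75,25,-147,0,0,0.05,20],
    [105,36,-147,0,0,0.05,20],
    [130,45,-147,0,0,0.05,20],
    [144,50,-147,0,0,0.05,20],
    [144,50,-147,0,0,0.05,20],
    [144,50,-147,0,0,0.05,20],
  ],
)

```text
time_s: 4.58
position: [0.5881, -0.2341, 0.1989]
ee_rot: [[0.999, 0.051, -0.002], [0.051, -0.999, 0.0], [-0.002, -0.001, -1.0]]
ft_force: [0.2, -0.1, -1.2]
grip_width: 0.0303
finger_force: 40.2
```

```bash
cat > m.py <<'E'
from h import *
import sys
im,d,ci=snap('wrist',sys.argv[1]);P=pts(d,ci)
go(.6525,-.237,.16,.051)
hsv=cv2.cvtColor(im,cv2.COLOR_RGB2HSV)
m=(hsv[...,0]>8)&(hsv[...,0]<30)&(hsv[...,1]>90)&(P[...,2]>.085)&(P[...,2]<.105)
k,l,st,c=cv2.connectedComponentsWithStats(m.astype(np.uint8))
for i in range(1,k):
    if st[i,4]>60:
        q=P[l==i];u=cv2.minEnclosingCircle((q[:,:2]*1000).astype(np.float32))
        print('mouth',c[i].round(0),np.median(q[:,2]).round(4),np.round(u[0],1),round(u[1],1),'mid',((q.max(0)+q.min(0))/2).round(4))
E
python3 m.py w2.png
```

```text
t 4.625 pos [ 0.5881 -0.2341  0.1991] row [64.2  6.2 39.1] [-0.0003  0.0011 -0.0005] F [-0.5 -0.3 -1.6] grip 0.0308 40.2
mouth [ 31. 108.] 0.0917 [645.  -67.1] 16.0 mid [ 0.6441 -0.0669  0.0897]
mouth [158. 108.] 0.0919 [ 648.5 -151.3] 15.9 mid [ 0.6483 -0.1512  0.0896]
mouth [285. 109.] 0.0921 [ 652.1 -236.8] 15.7 mid [ 0.6523 -0.2366  0.0897]
```

View pics/w2.png

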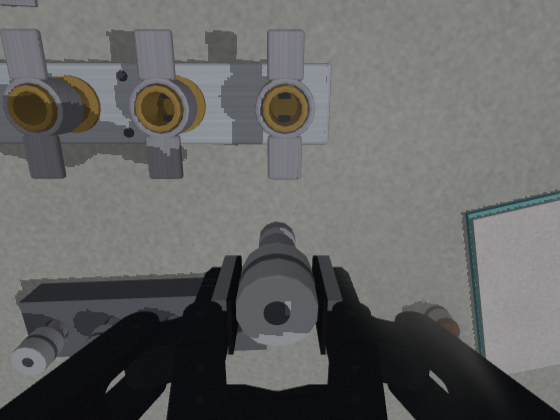

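The wrist view shows coupler 0's mouth at (285,109) and the held cartridge hanging straight at (277,310). I'll measure where the head sits in the hand.

```bash
cat > held.py <<'E'
from h import *
s=telemetry.sense();p=np.array(s['position']);R=np.array(s['ee_rot'])
im,d,ci=snap('wrist');P=(pts(d,ci)-p)@R*1000
hsv=cv2.cvtColor(im,cv2.COLOR_RGB2HSV)
def circ(m):
    k,l,st,c=cv2.connectedComponentsWithStats(m.astype(np.uint8));i=1+np.argmax(st[1:,4]);q=P[l==i]
    u=cv2.minEnclosingCircle(q[:,:2].astype(np.float32));return st[i,4],np.round(u[0],1),round(u[1],1),np.round((q.max(0)+q.min(0))/2,1)
near=(abs(P[...,0])<35)&(abs(P[...,1])<14)&(d>0)
z=P[...,2][near&(hsv[...,2]>60)];print('z pct',np.percentile(z,[1,5,25,50,75,95]).round(1))
zt=np.percentile(z,5)
print('head',circ(near&(abs(P[...,2]-zt)<4)))
q=P[near&(P[...,2]>20)&(P[...,2]<60)];
for a in range(0,60,8):
    r=P[near&(P[...,2]>a)&(P[...,2]<a+8)]
    if len(r)>20: print(a,len(r),'ymid',((r[:,1].max()+r[:,1].min())/2).round(1),'xmax',r[:,0].max().round(1),'w',np.ptp(r[:,1]).round(1))
E
python3 held.py
```

```text
z pct [-27.  -26.  -25.2 -23.9  36.5 201. ]
head (np.int32(4718), array([-1.4,  0.2]), 16.2, array([ -1.4,  -0. , -24.7]))
0 196 ymid 0.0 xmax 14.6 w 27.9
16 162 ymid 0.2 xmax 8.9 w 16.4
24 123 ymid 0.5 xmax 8.6 w 18.4
32 278 ymid 0.5 xmax 8.7 w 19.4
40 109 ymid 0.2 xmax 8.7 w 19.3
```

step_arm(
  motion=[
    [20,2,5,0,0.001,0,20],
    [45,4,20,0,0.001,0,20],
    [62,6,35,0,0.001,0,20],
    [65.5,6,39,0,0.001,0,20],
    [65.5,6,39,0,0.001,0,20],
    [65.5,6,39,0,0.001,0,20],
  ],
)

```text
time_s: 5.42
position: [0.6547, -0.2374, 0.1614]
ee_rot: [[0.999, 0.05, 0.002], [0.05, -0.999, -0.001], [0.002, 0.001, -1.0]]
ft_force: [0.5, -0.5, -0.7]
grip_width: 0.0307
finger_force: 40.2
```

```bash
python3 -c "
from h import *
go(.6536,-.2366,.118,.051)"
```

```text
t 5.425 pos [ 0.6547 -0.2374  0.1614] row [-1.1 -0.8 43.4] [ 0.0006 -0.0019 -0.0008] F [ 0.5 -0.5 -0.7] grip 0.0307 40.2
```

step_arm(
  motion=[
    [-0.8,-0.6,8,0,-0.001,0,20],
    [-0.8,-0.6,16,0,-0.001,0,20],
    [-0.8,-0.6,24,0,-0.001,0,20],
    [-0.8,-0.6,32,0,-0.001,0,20],
    [-0.8,-0.6,38,0,-0.001,0,20],
    [-0.8,-0.6,42,0,-0.001,0,20],
    [-0.8,-0.6,42,0,-0.001,0,20],
  ],
)

```text
time_s: 6.3
position: [0.6541, -0.2362, 0.1179]
ee_rot: [[0.999, 0.051, -0.0], [0.051, -0.999, 0.0], [-0.0, -0.0, -1.0]]
ft_force: [0.0, -0.3, -1.7]
grip_width: 0.0311
finger_force: 40.2
```

step_arm(
  motion=[
    [0,0,0,0,0,0,46],
    [0,0,0,0,0,0,46],
    [0,0,0,0,0,0,46],
    [0,0,-20,0,0,0,46],
    [0,0,-42,0,0,0,46],
    [-12,0,-46,0,0,0,20],
    [-25,0,-46,0,0,0,0],
    [-38,0,-46,0,0,0,0],
    [-38,0,-46,0,0,0,0],
    [-38,0,-46,0,0,0,0],
    [-38,0,-20,0,0,0,0],
    [-38,0,5,0,0,0,0],
    [-38,0,18,0,0,0,0],
    [-38,0,18,0,0,0,0],
  ],
)

```text
time_s: 8.05
position: [0.6157, -0.2377, 0.099]
ee_rot: [[0.999, 0.051, -0.002], [0.051, -0.999, 0.001], [-0.002, -0.001, -1.0]]
ft_force: [1.2, 0.0, 0.7]
grip_width: 0.0003
finger_force: 0.0
```

```bash
python3 -c "
from h import *
go(.6164,-.2350,.0795,.051)
heads('w3.png',.11,.16)"
```

```text
t 8.05 pos [ 0.6157 -0.2377  0.099 ] row [ 0.9 -2.7 19.5] [-0.0013  0.002   0.0002] F [1.2 0.  0.7] grip 0.0003 0.0
[116, 163, 321, 244, 18013] [285. 276.] top z 0.1542 mean [ 0.6223 -0.2438] circ [ 627.1 -237.4] 43.2 mid [ 0.6183 -0.2373  0.1546]
```

View pics/w3.png

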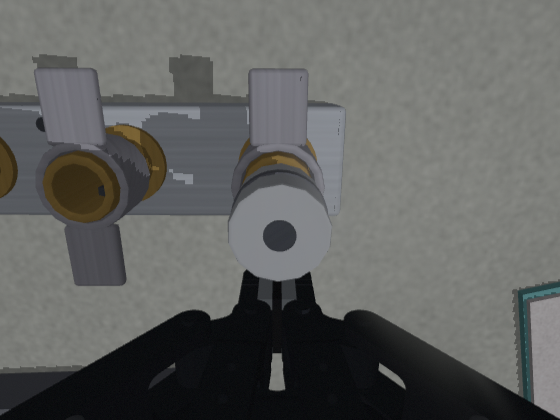

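The cartridge stands in coupler 0 with its head at (280,235), and the shut fingers are behind it over the near lug. I'll press.

step_arm(
  motion=[
    [0.5,0,6,0,0,0,0],
    [0.5,0,12,0,0,0,0],
    [0.5,0,17,0,0,0,0],
    [0.5,0,20,0,0,0,0],
    [0.5,0,20,0,0,0,0],
    [0.5,0,20,0,0,0,0],
  ],
)

```text
time_s: 8.85
position: [0.618, -0.2385, 0.0813]
ee_rot: [[0.999, 0.051, 0.003], [0.051, -0.999, -0.001], [0.003, 0.001, -1.0]]
ft_force: [1.4, -0.4, 4.0]
grip_width: 0.0003
finger_force: 2.3
```

```bash
cat > top.py <<'E'
from h import *
import sys
go(*map(float,sys.argv[1:5]))
im,d,ci=snap('wrist');P=pts(d,ci);hsv=cv2.cvtColor(im,cv2.COLOR_RGB2HSV)
x,y=map(float,sys.argv[5:7])
m=(np.hypot(P[...,0]-x,P[...,1]-y)<.022)&(hsv[...,1]<60)&(hsv[...,2]>90)&(d>0)
z=P[...,2][m];zt=np.percentile(z,60);q=P[m&(abs(P[...,2]-zt)<.003)]
print('z',np.percentile(z,[20,40,60,80]).round(4),'head mid',((q.max(0)+q.min(0))/2).round(4),'size',np.ptp(q,0).round(4))
E
python3 top.py .6164 -.2366 .0795 .051 .6523 -.2366
```

```text
t 8.85 pos [ 0.618  -0.2385  0.0813] row [-1.5 -2.   1.8] [ 0.0008 -0.0028 -0.0001] F [ 1.4 -0.4  4. ] grip 0.0003 2.3
z [0.1214 0.122  0.1224 0.1227] head mid [ 0.6535 -0.2368  0.1219] size [0.0313 0.0311 0.0047]
```

Head top reads 122 mm, the home height, so it dropped. I'll release the sleeve and go on to cartridge 1.

step_arm(
  motion=[
    [0,0,-15,0,0,0,0],
    [0,0,-60,0,0,0,0],
    [-20,-12,-100,0,0,0,20],
    [-65,-38,-109,0,0,-0.02,46],
    [-115,-68,-109,0,0,-0.049,46],
    [-160,-96,-109,0,0,-0.049,46],
    [-179,-108,-109,0,0,-0.049,46],
    [-179,-108,-109,0,0,-0.049,46],
    [-179,-108,-109,0,0,-0.049,46],
  ],
)

```text
time_s: 10.02
position: [0.4327, -0.1398, 0.1894]
ee_rot: [[0.995, 0.099, 0.0], [0.099, -0.995, 0.0], [0.0, -0.0, -1.0]]
ft_force: [0.3, -0.4, 0.1]
grip_width: 0.0456
finger_force: 0.0
```

```bash
python3 -c "
from h import *
go(.4335,-.1401,.051,.1)
heads()"
```

```text
t 10.025 pos [ 0.4327 -0.1398  0.1894] row [  0.8   0.3 138.4] [-0.     -0.0001 -0.0005] F [ 0.3 -0.4  0.1] grip 0.0456 0.0
[92, 171, 52, 47, 1827] [117. 194.] top z 0.0783 mean [ 0.4231 -0.0217] circ [422.1 -20.9] 16.1 mid [ 0.4223 -0.0211  0.0768]
[174, 171, 47, 47, 1662] [197. 194.] top z 0.0783 mean [ 0.4288 -0.0807] circ [427.9 -80.4] 16.0 mid [ 0.428  -0.0805  0.0772]
[255, 172, 44, 47, 1591] [277. 195.] top z 0.0783 mean [ 0.4342 -0.1399] circ [ 433.2 -139.9] 16.0 mid [ 0.4332 -0.1399  0.077 ]
```

step_arm(
  motion=[
    [0.8,0.3,40,0,0,0,46],
    [0.8,0.3,80,0,0,0,46],
    [0.8,0.3,105,0,0,0,46],
    [0.8,0.3,122,0,0,0,46],
    [0.8,0.3,138,0,0,0,46],
    [0.8,0.3,138,0,0,0,46],
    [0.8,0.3,138,0,0,0,20],
    [0.8,0.3,138,0,0,0,20],
    [0.8,0.3,138,0,0,0,20],
    [0.8,0.3,138,0,0,0,20],
    [0.8,0.3,110,0,0,0,20],
    [0.8,0.3,70,0,0,0,20],
    [0.8,0.3,25,0,0,0,20],
    [15,2,-5,0,0,0.02,20],
    [55,8,-11,0,0,0.049,20],
    [95,15,-11,0,0,0.049,20],
    [130,21,-11,0,0,0.049,20],
    [151,23,-11,0,0,0.049,20],
    [151,23,-11,0,0,0.049,20],
    [151,23,-11,0,0,0.049,20],
  ],
)

```text
time_s: 12.58
position: [0.584, -0.1474, 0.1999]
ee_rot: [[0.999, 0.051, -0.001], [0.051, -0.999, 0.0], [-0.001, -0.0, -1.0]]
ft_force: [-0.6, -1.5, -0.8]
grip_width: 0.0308
finger_force: 40.5
```

```bash
python3 held.py; python3 m.py w4.png
```

```text
z pct [-28.  -27.2 -26.4 -25.2  35.2 201.8]
head (np.int32(4824), array([-0.6, -0.1]), 16.3, array([ -0.6,  -0. , -25.9]))
0 134 ymid -0.0 xmax 15.3 w 27.8
16 188 ymid 0.2 xmax 9.3 w 17.5
24 98 ymid 0.2 xmax 9.2 w 18.8
32 315 ymid 0.2 xmax 9.3 w 18.9
40 79 ymid 0.2 xmax 9.0 w 19.3
t 12.675 pos [ 0.5839 -0.1475  0.2002] row [64.1 92.8 40.1] [ 0.0001  0.0009 -0.0007] F [-0.2 -0.6 -0.9] grip 0.0308 40.5
mouth [ 35. 107.] 0.0917 [640.2  18.1] 15.8 mid [0.6401 0.0178 0.0898]
mouth [161. 108.] 0.0919 [644.1 -65.9] 16.2 mid [ 0.6438 -0.0668  0.0897]
mouth [287. 108.] 0.092 [ 648.4 -151.4] 15.3 mid [ 0.6484 -0.1515  0.09  ]
mouth [393. 111.] 0.0893 [ 651.1 -228.8] 13.1 mid [ 0.6511 -0.2263  0.0891]
```

step_arm(
  motion=[
    [20,2,10,0,0,0,20],
    [45,5,25,0,0,0,20],
    [60,7,36,0,0,0,20],
    [64.8,7.3,40,0,0,0,20],
    [64.8,7.3,40,0,0,0,20],
    [64.8,7.3,42,0,0,0,20],
    [64.8,7.3,50,0,0,0,20],
    [64.8,7.3,58,0,0,0,20],
    [64.8,7.3,66,0,0,0,20],
    [64.8,7.3,74,0,0,0,20],
    [64.8,7.3,81,0,0,0,20],
    [64.8,7.3,82,0,0,0,20],
    [64.8,7.3,82,0,0,0,20],
  ],
)

```text
time_s: 14.3
position: [0.6503, -0.1513, 0.1184]
ee_rot: [[0.999, 0.051, 0.0], [0.051, -0.999, 0.0], [0.0, -0.0, -1.0]]
ft_force: [-0.6, 0.7, -2.1]
grip_width: 0.0309
finger_force: 40.5
```

step_arm(
  motion=[
    [0,0,0,0,0,0,46],
    [0,0,0,0,0,0,46],
    [0,0,0,0,0,0,46],
    [0,0,-20,0,0,0,46],
    [0,0,-42,0,0,0,46],
    [-12,0,-46,0,0,0,20],
    [-25,0,-46,0,0,0,0],
    [-38,0,-46,0,0,0,0],
    [-38,0,-46,0,0,0,0],
    [-38,0,-46,0,0,0,0],
    [-38,0,-20,0,0,0,0],
    [-38,0,5,0,0,0,0],
    [-38,0,20,0,0,0,0],
    [-38,0,26,0,0,0,0],
    [-38,0,32,0,0,0,0],
    [-38,0,37,0,0,0,0],
    [-38,0,40,0,0,0,0],
    [-38,0,40,0,0,0,0],
    [-38,0,40,0,0,0,0],
  ],
)

```text
time_s: 16.68
position: [0.6123, -0.1531, 0.079]
ee_rot: [[0.999, 0.051, 0.0], [0.051, -0.999, 0.0], [0.0, -0.0, -1.0]]
ft_force: [-2.7, 1.5, 5.0]
grip_width: 0.0
finger_force: 2.5
```

```bash
python3 top.py .428 -.0805 .19 .1 .6483 -.1515
```

```text
t 16.675 pos [ 0.6123 -0.1531  0.079 ] row [-180.3  -81.9 -111.1] [-0.0001 -0.0004 -0.049 ] F [-2.7  1.5  5. ] grip 0.0 2.5
z [0.1211 0.1219 0.1223 0.1227] head mid [ 0.6485 -0.1514  0.122 ] size [0.0316 0.0317 0.0055]
```

Home. On to cartridge 2.

step_arm(
  motion=[
    [0,0,-15,0,0,0,0],
    [0,0,-60,0,0,0,0],
    [-20,-10,-100,0,0,0,20],
    [-65,-29,-111,0,0,-0.02,46],
    [-115,-52,-111,0,0,-0.049,46],
    [-160,-73,-111,0,0,-0.049,46],
    [-180,-82,-111,0,0,-0.049,46],
    [-180,-82,-111,0,0,-0.049,46],
    [-180,-82,-111,0,0,-0.049,46],
  ],
)

```text
time_s: 17.85
position: [0.4301, -0.0811, 0.1903]
ee_rot: [[0.995, 0.099, 0.004], [0.099, -0.995, -0.001], [0.004, 0.001, -1.0]]
ft_force: [1.1, 0.3, 0.8]
grip_width: 0.0464
finger_force: 0.0
```

```bash
python3 -c "
from h import *
go(.4279,-.0804,.051,.1)
heads()"
```

```text
t 17.85 pos [ 0.4301 -0.0811  0.1903] row [ -2.7  -1.  139.3] [ 0.0009 -0.0037 -0.0005] F [1.1 0.3 0.8] grip 0.0464 0.0
[173, 176, 46, 46, 1636] [195. 199.] top z 0.0783 mean [ 0.4227 -0.0209] circ [421.8 -20.4] 16.1 mid [ 0.4221 -0.0206  0.0769]
[254, 177, 42, 46, 1568] [274. 200.] top z 0.0783 mean [ 0.4279 -0.08  ] circ [427.2 -80.1] 15.9 mid [ 0.4273 -0.08    0.0769]
```

step_arm(
  motion=[
    [-0.8,-0.5,40,0,-0.001,0,46],
    [-0.8,-0.5,80,0,-0.001,0,46],
    [-0.8,-0.5,105,0,-0.001,0,46],
    [-0.8,-0.5,122,0,-0.001,0,46],
    [-0.8,-0.5,138,0,-0.001,0,46],
    [-0.8,-0.5,139,0,-0.001,0,46],
    [-0.8,-0.5,139,0,-0.001,0,20],
    [-0.8,-0.5,139,0,-0.001,0,20],
    [-0.8,-0.5,139,0,-0.001,0,20],
    [-0.8,-0.5,139,0,-0.001,0,20],
    [-0.8,-0.5,110,0,-0.001,0,20],
    [-0.8,-0.5,70,0,-0.001,0,20],
    [-0.8,-0.5,25,0,-0.001,0,20],
    [15,-0.5,-5,0,-0.001,0.02,20],
    [55,-1,-10,0,-0.001,0.049,20],
    [95,-1,-10,0,-0.001,0.049,20],
    [135,-2,-10,0,-0.001,0.049,20],
    [155,-2,-10,0,-0.001,0.049,20],
    [155,-2,-10,0,-0.001,0.049,20],
    [155,-2,-10,0,-0.001,0.049,20],
  ],
)

```text
time_s: 20.4
position: [0.5811, -0.0632, 0.1989]
ee_rot: [[0.999, 0.051, -0.003], [0.051, -0.999, -0.0], [-0.003, 0.0, -1.0]]
ft_force: [-0.3, -0.6, -1.0]
grip_width: 0.0311
finger_force: 40.5
```

```bash
python3 held.py; python3 m.py w5.png
```

```text
z pct [-29.4 -28.3 -27.6 -26.1  33.8 200.6]
head (np.int32(4890), array([-1.1,  0.2]), 16.3, array([ -1. ,   0. , -27.3]))
0 64 ymid -0.2 xmax 14.7 w 27.6
8 24 ymid 0.7 xmax 9.0 w 9.0
16 216 ymid -0.0 xmax 8.9 w 17.9
24 68 ymid 0.1 xmax 8.8 w 18.2
32 340 ymid -0.0 xmax 8.8 w 19.5
40 55 ymid 0.3 xmax 8.7 w 19.1
t 20.5 pos [ 0.5811 -0.0634  0.1992] row [ 62.7 176.9  39.1] [ 0.0004  0.0019 -0.0006] F [-0.2 -0.2 -1.7] grip 0.0307 40.5
mouth [159. 110.] 0.0919 [639.7  18.5] 16.0 mid [0.64   0.018  0.0898]
mouth [286. 110.] 0.092 [644.3 -66.5] 15.3 mid [ 0.6442 -0.0668  0.0897]
mouth [392. 109.] 0.0884 [ 648.3 -144. ] 13.5 mid [ 0.6483 -0.1399  0.0887]
mouth [520. 113.] 0.0899 [ 652.2 -232.5] 14.7 mid [ 0.6522 -0.2271  0.0892]
```

step_arm(
  motion=[
    [20,2,10,0,0.001,0,20],
    [45,5,25,0,0.001,0,20],
    [60,6.5,36,0,0.001,0,20],
    [63.7,6.7,40,0,0.001,0,20],
    [63.7,6.7,40,0,0.001,0,20],
    [63.7,6.7,42,0,0.001,0,20],
    [63.7,6.7,50,0,0.001,0,20],
    [63.7,6.7,58,0,0.001,0,20],
    [63.7,6.7,66,0,0.001,0,20],
    [63.7,6.7,74,0,0.001,0,20],
    [63.7,6.7,81,0,0.001,0,20],
    [63.7,6.7,82,0,0.001,0,20],
    [63.7,6.7,82,0,0.001,0,20],
  ],
)

```text
time_s: 22.12
position: [0.6464, -0.0665, 0.1174]
ee_rot: [[0.999, 0.051, 0.0], [0.051, -0.999, 0.0], [0.0, -0.0, -1.0]]
ft_force: [0.7, -0.2, -0.5]
grip_width: 0.0306
finger_force: 40.5
```

step_arm(
  motion=[
    [0,0,0,0,0,0,46],
    [0,0,0,0,0,0,46],
    [0,0,0,0,0,0,46],
    [0,0,-20,0,0,0,46],
    [0,0,-42,0,0,0,46],
    [-12,0,-46,0,0,0,20],
    [-25,0,-46,0,0,0,0],
    [-38,0,-46,0,0,0,0],
    [-38,0,-46,0,0,0,0],
    [-38,0,-46,0,0,0,0],
    [-38,0,-20,0,0,0,0],
    [-38,0,5,0,0,0,0],
    [-38,0,20,0,0,0,0],
    [-38,0,26,0,0,0,0],
    [-38,0,32,0,0,0,0],
    [-38,0,37,0,0,0,0],
    [-38,0,39,0,0,0,0],
    [-38,0,39,0,0,0,0],
    [-38,0,39,0,0,0,0],
  ],
)

```text
time_s: 24.5
position: [0.6082, -0.0683, 0.0789]
ee_rot: [[0.999, 0.051, 0.0], [0.051, -0.999, 0.0], [0.0, -0.0, -1.0]]
ft_force: [-3.6, 0.5, 5.3]
grip_width: 0.0001
finger_force: 2.5
```

```bash
python3 top.py .422 -.0206 .19 .1 .6442 -.0668
```

```text
t 24.5 pos [ 0.6082 -0.0683  0.0789] row [-183.5  -57.1 -111.1] [ 0.     -0.0002 -0.0491] F [-3.6  0.5  5.3] grip 0.0001 2.5
z [0.121  0.1219 0.1223 0.1227] head mid [ 0.6446 -0.0664  0.1219] size [0.0322 0.0312 0.0052]
```

Home as well. On to cartridge 3.

step_arm(
  motion=[
    [0,0,-15,0,0,0,0],
    [0,0,-60,0,0,0,0],
    [-20,-7,-100,0,0,0,20],
    [-65,-20,-111,0,0,-0.02,46],
    [-115,-36,-111,0,0,-0.049,46],
    [-160,-50,-111,0,0,-0.049,46],
    [-183,-57,-111,0,0,-0.049,46],
    [-183,-57,-111,0,0,-0.049,46],
    [-183,-57,-111,0,0,-0.049,46],
  ],
)

```text
time_s: 25.68
position: [0.4246, -0.0211, 0.1903]
ee_rot: [[0.995, 0.1, 0.004], [0.1, -0.995, -0.0], [0.004, 0.001, -1.0]]
ft_force: [-0.5, 0.1, -0.0]
grip_width: 0.0458
finger_force: 0.0
```

```bash
python3 -c "
from h import *
go(.422,-.0205,.051,.1)
heads()"
```

```text
t 25.675 pos [ 0.4246 -0.0211  0.1903] row [ -3.1  -0.9 139.3] [ 0.0006 -0.0042 -0.0003] F [-0.5  0.1 -0. ] grip 0.0458 0.0
[254, 178, 42, 47, 1572] [275. 201.] top z 0.0783 mean [ 0.4211 -0.0202] circ [420.4 -20.4] 16.0 mid [ 0.4204 -0.0203  0.0768]
```

step_arm(
  motion=[
    [-1,-0.3,40,0,-0.001,0,46],
    [-1,-0.3,80,0,-0.001,0,46],
    [-1,-0.3,105,0,-0.001,0,46],
    [-1,-0.3,122,0,-0.001,0,46],
    [-1,-0.3,138,0,-0.001,0,46],
    [-1,-0.3,139,0,-0.001,0,46],
    [-1,-0.3,139,0,-0.001,0,20],
    [-1,-0.3,139,0,-0.001,0,20],
    [-1,-0.3,139,0,-0.001,0,20],
    [-1,-0.3,139,0,-0.001,0,20],
    [-1,-0.3,110,0,-0.001,0,20],
    [-1,-0.3,70,0,-0.001,0,20],
    [-1,-0.3,25,0,-0.001,0,20],
    [15,-2,-5,0,-0.001,0.02,20],
    [55,-9,-10,0,-0.001,0.049,20],
    [95,-16,-10,0,-0.001,0.049,20],
    [135,-22,-10,0,-0.001,0.049,20],
    [158,-26,-10,0,-0.001,0.049,20],
    [158,-26,-10,0,-0.001,0.049,20],
    [158,-26,-10,0,-0.001,0.049,20],
  ],
)

```text
time_s: 28.22
position: [0.576, 0.0205, 0.1988]
ee_rot: [[0.999, 0.051, -0.003], [0.051, -0.999, -0.0], [-0.003, 0.0, -1.0]]
ft_force: [-0.7, -0.4, -0.9]
grip_width: 0.0311
finger_force: 40.2
```

```bash
python3 held.py; python3 m.py w6.png
```

```text
z pct [-29.2 -28.3 -27.6 -26.1  33.4 200.6]
head (np.int32(4883), array([-1.8,  0.3]), 16.3, array([ -1.8,   0. , -27.2]))
0 56 ymid -0.2 xmax 14.0 w 26.5
8 31 ymid 0.5 xmax 8.6 w 9.5
16 218 ymid 0.0 xmax 8.4 w 18.0
24 67 ymid 0.0 xmax 8.1 w 18.1
32 343 ymid -0.0 xmax 8.1 w 19.5
40 57 ymid -0.3 xmax 7.9 w 19.2
t 28.325 pos [0.576  0.0202 0.1991] row [ 63.6 260.7  39.2] [ 0.0007  0.0019 -0.0007] F [ 0.1 -0.7  0.5] grip 0.0311 40.2
mouth [284. 108.] 0.092 [640.1  18.3] 15.3 mid [0.6403 0.0182 0.0897]
mouth [518. 108.] 0.0896 [ 648.5 -146.5] 14.5 mid [ 0.6485 -0.1417  0.0893]
mouth [389. 108.] 0.088 [643.7 -58.4] 12.8 mid [ 0.6437 -0.0551  0.0883]
```

step_arm(
  motion=[
    [20,2,10,0,0.001,0,20],
    [45,4,25,0,0.001,0,20],
    [60,5.3,36,0,0.001,0,20],
    [64.6,5.6,40,0,0.001,0,20],
    [64.6,5.6,40,0,0.001,0,20],
    [64.6,5.6,42,0,0.001,0,20],
    [64.6,5.6,50,0,0.001,0,20],
    [64.6,5.6,58,0,0.001,0,20],
    [64.6,5.6,66,0,0.001,0,20],
    [64.6,5.6,74,0,0.001,0,20],
    [64.6,5.6,81,0,0.001,0,20],
    [64.6,5.6,82,0,0.001,0,20],
    [64.6,5.6,82,0,0.001,0,20],
  ],
)

```text
time_s: 29.95
position: [0.6421, 0.0185, 0.1173]
ee_rot: [[0.999, 0.051, 0.0], [0.051, -0.999, 0.0], [0.0, -0.0, -1.0]]
ft_force: [0.7, 0.6, -0.7]
grip_width: 0.0309
finger_force: 40.2
```

step_arm(
  motion=[
    [0,0,0,0,0,0,46],
    [0,0,0,0,0,0,46],
    [0,0,0,0,0,0,46],
    [0,0,-20,0,0,0,46],
    [0,0,-42,0,0,0,46],
    [-12,0,-46,0,0,0,20],
    [-25,0,-46,0,0,0,0],
    [-38,0,-46,0,0,0,0],
    [-38,0,-46,0,0,0,0],
    [-38,0,-46,0,0,0,0],
    [-38,0,-20,0,0,0,0],
    [-38,0,5,0,0,0,0],
    [-38,0,20,0,0,0,0],
    [-38,0,26,0,0,0,0],
    [-38,0,32,0,0,0,0],
    [-38,0,37,0,0,0,0],
    [-38,0,39,0,0,0,0],
    [-38,0,39,0,0,0,0],
    [-38,0,39,0,0,0,0],
  ],
)

```text
time_s: 32.33
position: [0.6039, 0.0166, 0.0788]
ee_rot: [[0.999, 0.051, 0.0], [0.051, -0.999, -0.0], [0.0, 0.0, -1.0]]
ft_force: [-4.9, -0.3, 5.0]
grip_width: 0.0002
finger_force: 2.5
```

```bash
python3 top.py .50 .05 .22 .05 .640 .018
python3 - <<'E'
from h import *
# lid tab from first side + scene views
for n in ['scene','side']:
    f=np.load('/tmp/'+n+'.npz');im,d=f['im'],f['d'];P=pts(d,camera_info(n));hsv=cv2.cvtColor(im,cv2.COLOR_RGB2HSV)
    reg=(P[...,0]>.35)&(P[...,0]<.62)&(P[...,1]>.07)&(P[...,1]<.32)&(d>0)
    b=reg&(hsv[...,2]<40);q=P[b];print(n,'holder',q.min(0).round(3),q.max(0).round(3))
    h=reg&(P[...,2]>.042)&(P[...,2]<.08);q=P[h];print('tab',len(q),np.median(q,0).round(3),q.min(0).round(3),q.max(0).round(3))
    l=reg&(P[...,2]>.025)&(P[...,2]<.04);q=P[l];print('lid',len(q),q.mean(0).round(3),q.min(0).round(3),q.max(0).round(3))
E
```

```text
t 32.325 pos [0.6039 0.0166 0.0788] row [-102.1  -38.6 -141.2] [ 0.0002 -0.0002  0.0008] F [-4.9 -0.3  5. ] grip 0.0002 2.5
z [0.1212 0.1219 0.1223 0.1227] head mid [0.6395 0.0185 0.1218] size [0.0317 0.0314 0.005 ]
scene holder [0.406 0.173 0.004] [0.514 0.289 0.02 ]
tab 30 [0.48  0.203 0.056] [0.468 0.195 0.042] [0.487 0.215 0.063]
lid 513 [0.456 0.233 0.034] [0.398 0.183 0.025] [0.619 0.288 0.04 ]
side holder [ 0.392  0.169 -0.   ] [0.509 0.25  0.019]
tab 50 [0.473 0.202 0.053] [0.465 0.191 0.042] [0.484 0.214 0.06 ]
lid 631 [0.45  0.228 0.032] [0.399 0.179 0.025] [0.619 0.287 0.04 ]
```

All four are home. Now to the lid: the two views give a centre near (.452,.23) and a tab near (.476,.203).

step_arm(
  motion=[
    [0,0,-15,0,0,0,0],
    [0,0,-60,0,0,0,0],
    [-10,-10,-105,0,0,0,20],
    [-35,-40,-145,0,0,0,40],
    [-65,-75,-170,0,0,0,40],
    [-95,-110,-171,0,0,0,40],
    [-125,-145,-171,0,0,0,40],
    [-155,-180,-171,0,0,0,40],
    [-180,-209,-171,0,0,0,40],
    [-180,-209,-171,0,0,0,40],
    [-180,-209,-171,0,0,0,40],
  ],
)

```text
time_s: 33.75
position: [0.4147, 0.2161, 0.25]
ee_rot: [[0.999, 0.051, 0.003], [0.051, -0.999, 0.0], [0.003, -0.0, -1.0]]
ft_force: [0.2, 0.1, 0.1]
grip_width: 0.0402
finger_force: 0.0
```

```bash
python3 - <<'E'
from h import *
go(.476,.203,.1,0)
im,d,ci=snap('wrist','w7.png');P=pts(d,ci);np.savez('/tmp/w7',im=im,d=d,P=P)
reg=(np.hypot(P[...,0]-.452,P[...,1]-.232)<.075)&(d>0)
for zl,zh in [(.03,.038),(.045,.052),(.052,.07)]:
    m=(reg&(P[...,2]>zl)&(P[...,2]<zh));q=P[m]
    if len(q)>20:
        v,u=np.nonzero(m);r=cv2.minAreaRect((q[:,:2]*1000).astype(np.float32));c=cv2.minEnclosingCircle((q[:,:2]*1000).astype(np.float32))
        print(zl,len(q),'px',u.mean().round(),v.mean().round(),'mean',q.mean(0).round(4),np.median(q[:,2]),'rect',np.round(r[0],1),np.round(r[1],1),round(r[2],1),'circ',np.round(c[0],1),round(c[1],1))
hsv=cv2.cvtColor(im,cv2.COLOR_RGB2HSV)
m=reg&(hsv[...,2]<45)&(P[...,2]>.01)&(P[...,2]<.02);q=P[m]
if len(q)>20:
    c=cv2.minEnclosingCircle((q[:,:2]*1000).astype(np.float32));print('holder',len(q),np.round(c[0],1),round(c[1],1),q.min(0).round(3),q.max(0).round(3))
snap('scene','s2.png')
a=cv2.imread('pics/s2.png')[150:310,170:430];cv2.imwrite('pics/c2.png',np.hstack([cv2.resize(cv2.imread('pics/w7.png'),(400,300)),cv2.resize(a,(400,300))]))
E
```

```text
t 33.75 pos [0.4147 0.2161 0.25  ] row [ 60.1  16.2 150.2] [-0.0003 -0.0033  0.0508] F [0.2 0.1 0.1] grip 0.0402 0.0
0.03 8100 px 258.0 132.0 mean [0.4499 0.236  0.0323] 0.032296703286125716 rect [449.3 235.2] [100.4 101. ] 4.7 circ [448.9 235.1] 51.0
0.052 279 px 290.0 109.0 mean [0.4747 0.2068 0.0561] 0.05617597148386233 rect [474.5 206.7] [10. 22.] 42.3 circ [474.6 206.9] 11.5
holder 2433 [449.8 234.8] 61.7 [0.388 0.174 0.01 ] [0.51  0.296 0.016]
```

View pics/c2.png

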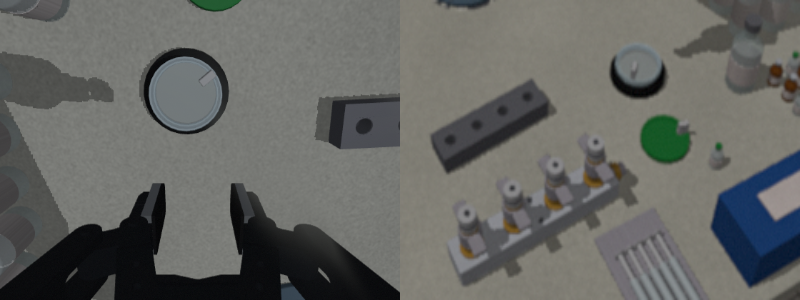

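Combined view: on the left, the lid is on its holder with the tab at (207,77) of the inset. On the right, all four cartridges are locked in and the rack is empty. The measured tab (474.5, 206.7) is 38.2 mm from the lid centre (449, 235), at azimuth −48°, with a footprint of 10×22 mm. All of this matches the text.

```bash
python3 -c "
from h import *
go(.4746,.2067,.09,-.84)"
```

```text
t 33.85 pos [0.4149 0.2152 0.2496] row [ 58.9  11.4 159.7] [-0.001  -0.0015  0.8885] F [-0.1  0.5 -1.4] grip 0.0399 0.0
```

step_arm(
  motion=[
    [10,2,10,0,0,0.14,40],
    [20,4,30,0,0,0.28,40],
    [30,6,55,0,0,0.42,32],
    [40,8,80,0,0,0.56,32],
    [50,10,105,0,0,0.7,32],
    [57,11,130,0,0,0.84,32],
    [59,11.4,150,-0.001,-0.001,0.888,32],
    [59,11.4,159.5,-0.001,-0.001,0.888,32],
    [59,11.4,159.5,-0.001,-0.001,0.888,32],
    [59,11.4,159.5,-0.001,-0.001,0.888,32],
  ],
  grip_force=30,
)

```text
time_s: 35.1
position: [0.4738, 0.2076, 0.0901]
ee_rot: [[0.669, -0.743, -0.0], [-0.743, -0.669, -0.0], [-0.0, 0.0, -1.0]]
ft_force: [0.3, 0.3, 0.0]
grip_width: 0.0323
finger_force: 0.0
```

```bash
cat > lid.py <<'E'
from h import *
import sys
go(*map(float,sys.argv[2:6]))
im,d,ci=snap('wrist',sys.argv[1]);P=pts(d,ci);hsv=cv2.cvtColor(im,cv2.COLOR_RGB2HSV)
c0=np.array([.4495,.235]);reg=(np.hypot(P[...,0]-c0[0],P[...,1]-c0[1])<.06)&(d>0)&(hsv[...,2]>50)
a=-.84;ex=np.array([np.cos(a),np.sin(a)]);ey=np.array([-ex[1],ex[0]])
L=np.stack([(P[...,:2]-c0)@ex,(P[...,:2]-c0)@ey,P[...,2]],-1)*1000
m=reg&(abs(L[...,1])<14)&(L[...,0]>20)&(L[...,2]>45);q=L[m]
if len(q)>10:print('tab n',len(q),'mid',((q.max(0)+q.min(0))/2).round(1),'size',np.ptp(q,0).round(1),'ztop',np.percentile(q[:,2],90).round(1))
m=reg&(L[...,2]>25)&(L[...,2]<75)&(L[...,0]<22)&(np.hypot(L[...,0],L[...,1])<49);q=L[m]
A=np.c_[q[:,:2],np.ones(len(q))];s=np.linalg.lstsq(A,q[:,2],rcond=None)[0];r=q[:,2]-A@s;k=abs(r)<2
s=np.linalg.lstsq(A[k],q[k,2],rcond=None)[0];print('lid plane slopes',s[:2].round(4),'z at c',s[2].round(2),'near',(s[2]+50*s[0]).round(1),'far',(s[2]-50*s[0]).round(1),'n',k.sum(),len(k))
E
python3 lid.py w8.png .4746 .2067 .037 -.84
```

```text
t 35.1 pos [0.4738 0.2076 0.0901] row [ 1.2  0.  53.1] [0.0004 0.0001 0.0027] F [0.3 0.3 0. ] grip 0.0323 0.0
tab n 915 mid [ 40.8  -0.7 105.4] size [ 27.   25.  120.4] ztop 160.6
lid plane slopes [-0.0005  0.0004] z at c 32.36 near 32.3 far 32.4 n 8014 8024
```

View pics/w8.png

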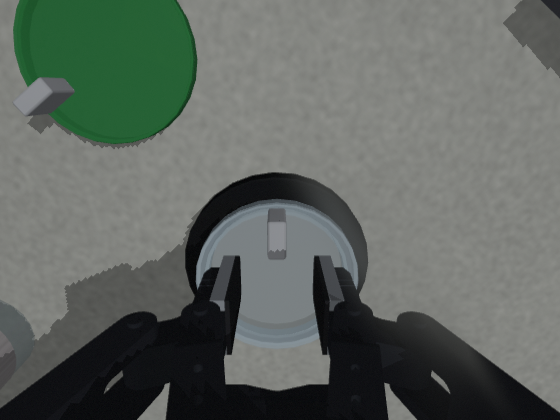

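The tab at (277,232) is centred between the fingers and aligned with them, and the lid is flat. I'll descend and grip.

step_arm(
  motion=[
    [1,0,15,0,0,0,32],
    [1,0,30,0,0,0,32],
    [1,0,42,0,0,0,32],
    [1,0,50,0,0,0,32],
    [1,0,53,0,0,0,30],
    [1,0,53,0,0,0,20],
    [1,0,53,0,0,0,14],
    [1,0,53,0,0,0,8],
    [1,0,53,0,0,0,4],
    [1,0,53,0,0,0,4],
    [1,0,53,0,0,0,4],
  ],
)

```text
time_s: 36.52
position: [0.4743, 0.2073, 0.0373]
ee_rot: [[0.669, -0.743, 0.0], [-0.743, -0.669, 0.0], [-0.0, -0.0, -1.0]]
ft_force: [-0.7, -0.5, 4.3]
grip_width: 0.0095
finger_force: 30.9
```

```bash
python3 lid.py w9.png .4746 .2067 .037 -.84
python3 - <<'E'
# arc about rim pivot: tcp lid-coords x=38.5,z=6 above rim(31) ; pivot x=-45.5
import numpy as np
for th in [.05,.1,.15,.2,.22]:
    v=np.array([38+45.5,6.]);R=np.array([[np.cos(th),-np.sin(th)],[np.sin(th),np.cos(th)]]);d=R@v-v;print(th,d.round(1),'near',(95.5*np.sin(th)).round(1))
E
```

```text
t 36.525 pos [0.4743 0.2073 0.0373] row [0.6 0.2 0.3] [-0.0001  0.0001  0.0027] F [-0.7 -0.5  4.3] grip 0.0095 30.9
tab n 2663 mid [37.4 -0.7 78. ] size [25.  23.3 66. ] ztop 70.7
lid plane slopes [-0.0002 -0.0007] z at c 32.36 near 32.4 far 32.4 n 3430 3430
0.05 [-0.4  4.2] near 4.8
0.1 [-1.   8.3] near 9.5
0.15 [-1.8 12.4] near 14.3
0.2 [-2.9 16.5] near 19.0
0.22 [-3.3 18.1] near 20.8
```

Gripped (9.5 mm, 31 N). Next I'll tilt about the far rim.

step_arm(
  motion=[
    [-0.1,0,-2,0,0.025,0,4],
    [-0.4,0,-4.2,0,0.05,0,4],
    [-0.7,0,-6.2,0,0.075,0,4],
    [-1,0,-8.3,0,0.1,0,4],
    [-1.4,0,-10.4,0,0.125,0,4],
    [-1.8,0,-12.4,0,0.15,0,4],
    [-2.3,0,-14.5,0,0.175,0,4],
    [-2.9,0,-16.5,0,0.2,0,4],
    [-2.9,0,-16.5,0,0.2,0,4],
    [-2.9,0,-16.5,0,0.2,0,4],
  ],
)

```text
time_s: 37.83
position: [0.4714, 0.2094, 0.053]
ee_rot: [[0.657, -0.743, 0.131], [-0.728, -0.67, -0.148], [0.198, 0.002, -0.98]]
ft_force: [-0.1, 0.7, -0.0]
grip_width: 0.0089
finger_force: 30.4
```

```bash
python3 lid.py w10.png .4746 .2067 .037 -.84
```

```text
t 37.825 pos [0.4714 0.2094 0.053 ] row [ 0.9 -0.6 16.5] [ 0.0012 -0.1989  0.0033] F [-0.1  0.7 -0. ] grip 0.0089 30.4
tab n 3973 mid [34.5  0.  86.3] size [29.  28.  82.6] ztop 84.6
lid plane slopes [ 0.2019 -0.0017] z at c 41.2 near 51.3 far 31.1 n 3695 3975
```

The lid is tilted 0.2 rad, with the near edge up 19 mm and the far edge on the rim. I'll hold it here.

step_arm(
  motion=[
    [0,0,0,0,0,0,4],
    [0,0,0,0,0,0,4],
    [0,0,0,0,0,0,4],
    [0,0,0,0,0,0,4],
    [0,0,0,0,0,0,4],
    [0,0,0,0,0,0,4],
    [0,0,0,0,0,0,4],
    [0,0,0,0,0,0,4],
    [0,0,0,0,0,0,4],
    [0,0,0,0,0,0,4],
    [0,0,0,0,0,0,4],
    [0,0,0,0,0,0,4],
    [0,0,0,0,0,0,4],
    [0,0,0,0,0,0,4],
    [0,0,0,0,0,0,4],
    [0,0,0,0,0,0,4],
    [0,0,0,0,0,0,4],
    [0,0,0,0,0,0,4],
    [0,0,0,0,0,0,4],
    [0,0,0,0,0,0,4],
  ],
)

```text
time_s: 40.38
position: [0.4719, 0.2092, 0.0533]
ee_rot: [[0.656, -0.743, 0.132], [-0.728, -0.67, -0.148], [0.198, 0.001, -0.98]]
ft_force: [0.2, 0.2, 0.5]
grip_width: 0.0094
finger_force: 30.3
```

```bash
python3 lid.py w11.png .4746 .2067 .037 -.84
```

```text
t 40.375 pos [0.4719 0.2092 0.0533] row [ 0.4 -0.4 16.7] [ 0.0006 -0.1998  0.0029] F [0.2 0.2 0.5] grip 0.0094 30.3
tab n 3990 mid [34.8 -0.  86.2] size [29.2 27.9 82.4] ztop 85.1
lid plane slopes [ 0.2034 -0.0008] z at c 41.32 near 51.5 far 31.1 n 3744 3880
```

step_arm(
  motion=[
    [0,0,0,0,0,0,4],
    [0,0,0,0,0,0,4],
    [0,0,0,0,0,0,4],
    [0,0,0,0,0,0,4],
    [0,0,0,0,0,0,4],
    [0,0,0,0,0,0,4],
    [0,0,0,0,0,0,4],
    [0,0,0,0,0,0,4],
    [0,0,0,0,0,0,4],
    [0,0,0,0,0,0,4],
    [0,0,0,0,0,0,4],
    [0,0,0,0,0,0,4],
    [0,0,0,0,0,0,4],
    [0,0,0,0,0,0,4],
    [0,0,0,0,0,0,4],
    [0,0,0,0,0,0,4],
    [0,0,0,0,0,0,4],
    [0,0,0,0,0,0,4],
    [0,0,0,0,0,0,4],
    [0,0,0,0,0,0,4],
  ],
)

```text
time_s: 42.92
position: [0.4719, 0.2092, 0.0532]
ee_rot: [[0.656, -0.743, 0.132], [-0.728, -0.67, -0.148], [0.198, 0.001, -0.98]]
ft_force: [0.2, -0.2, -0.4]
grip_width: 0.0093
finger_force: 30.3
```

```bash
python3 lid.py w12.png .4746 .2067 .037 -.84
```

```text
t 42.925 pos [0.4719 0.2092 0.0532] row [ 0.4 -0.4 16.7] [ 0.0007 -0.1997  0.0029] F [ 0.2 -0.2 -0.4] grip 0.0093 30.3
tab n 3981 mid [34.8 -0.  86.5] size [29.4 28.  83. ] ztop 85.2
lid plane slopes [ 0.2022 -0.0008] z at c 41.3 near 51.4 far 31.2 n 3752 3869
```

step_arm(
  motion=[
    [0,0,0,0,0,0,4],
    [0,0,0,0,0,0,4],
    [0,0,0,0,0,0,4],
    [0,0,0,0,0,0,4],
    [0,0,0,0,0,0,4],
    [0,0,0,0,0,0,4],
    [0,0,0,0,0,0,4],
    [0,0,0,0,0,0,4],
    [0,0,0,0,0,0,4],
    [0,0,0,0,0,0,4],
    [0,0,0,0,0,0,4],
    [0,0,0,0,0,0,4],
    [0,0,0,0,0,0,4],
    [0,0,0,0,0,0,4],
    [0,0,0,0,0,0,4],
    [0,0,0,0,0,0,4],
    [0,0,0,0,0,0,4],
    [0,0,0,0,0,0,4],
    [0,0,0,0,0,0,4],
    [0,0,0,0,0,0,4],
  ],
)

```text
time_s: 45.48
position: [0.4718, 0.2091, 0.0532]
ee_rot: [[0.656, -0.743, 0.132], [-0.728, -0.67, -0.148], [0.198, 0.001, -0.98]]
ft_force: [0.8, -0.6, 0.0]
grip_width: 0.0094
finger_force: 30.3
```

```bash
python3 lid.py w13.png .4746 .2067 .037 -.84
```

```text
t 45.475 pos [0.4718 0.2091 0.0532] row [ 0.4 -0.4 16.6] [ 0.0007 -0.1997  0.0029] F [ 0.8 -0.6  0. ] grip 0.0094 30.3
tab n 3986 mid [34.8 -0.  86.2] size [29.5 28.  82.4] ztop 85.1
lid plane slopes [ 0.2026 -0.0003] z at c 41.31 near 51.4 far 31.2 n 3732 3864
```

step_arm(
  motion=[
    [0,0,0,0,0,0,4],
    [0,0,0,0,0,0,4],
    [0,0,0,0,0,0,4],
    [0.1,0,2.1,0,-0.025,0,4],
    [0.3,0,4.2,0,-0.05,0,4],
    [0.3,0,6.3,0,-0.075,0,4],
    [0.2,0,8.4,0,-0.1,0,4],
    [0.1,0,10.5,0,-0.125,0,4],
    [0,0,12.6,0,-0.15,0,4],
    [-0.2,0,14.7,0,-0.175,0,4],
    [-0.4,0,16.7,0,-0.2,0,4],
    [-0.4,0,16.7,0,-0.2,0,4],
    [-0.4,0,16.7,0,-0.2,0,4],
  ],
)

```text
time_s: 47.15
position: [0.4745, 0.2064, 0.0373]
ee_rot: [[0.669, -0.743, -0.001], [-0.743, -0.669, 0.0], [-0.001, 0.001, -1.0]]
ft_force: [-0.7, -1.3, 5.3]
grip_width: 0.0093
finger_force: 31.0
```

```bash
python3 lid.py w14.png .4746 .2067 .037 -.84
```

```text
t 47.15 pos [0.4745 0.2064 0.0373] row [-0.1 -0.3  0.3] [0.0005 0.0005 0.0021] F [-0.7 -1.3  5.3] grip 0.0093 31.0
tab n 2662 mid [37.9 -1.1 77.9] size [25.6 23.4 65.7] ztop 70.7
lid plane slopes [-0.0012 -0.0002] z at c 32.37 near 32.3 far 32.4 n 3270 3270
```

Flat again. I'll open slowly, rise and check.

step_arm(
  motion=[
    [0,0,0,0,0,0,12],
    [0,0,0,0,0,0,20],
    [0,0,0,0,0,0,32],
    [0,0,0,0,0,0,32],
    [0,0,-10,0,0,0,32],
    [0,0,-30,0,0,0,32],
    [0,0,-60,0,0,0,32],
    [0,0,-100,0,0,0,32],
    [-30,0,-150,0,0,0,32],
    [-40,0,-180,0,0,0,32],
    [-40,0,-180,0,0,0,32],
    [-40,0,-180,0,0,0,32],
  ],
)

```text
time_s: 48.7
position: [0.4469, 0.2363, 0.217]
ee_rot: [[0.669, -0.743, -0.001], [-0.743, -0.669, -0.0], [-0.001, 0.001, -1.0]]
ft_force: [0.7, 0.0, -0.0]
grip_width: 0.0318
finger_force: 0.0
```

```bash
python3 - <<'E'
from h import *
im,d,ci=snap('wrist','w15.png');P=pts(d,ci);go(.45,.235,.2,0);hsv=cv2.cvtColor(im,cv2.COLOR_RGB2HSV)
reg=(np.hypot(P[...,0]-.4495,P[...,1]-.235)<.075)&(d>0)
q=P[reg&(P[...,2]>.03)&(P[...,2]<.038)];c=cv2.minEnclosingCircle((q[:,:2]*1000).astype(np.float32));print('lid',np.round(c[0],1),c[1],np.percentile(q[:,2],[5,50,95]).round(4))
q=P[reg&(hsv[...,2]<45)&(P[...,2]>.01)&(P[...,2]<.02)];c=cv2.minEnclosingCircle((q[:,:2]*1000).astype(np.float32));print('holder',np.round(c[0],1),c[1])
im,d,ci=snap('scene','s3.png');P=pts(d,ci)
for x,y in [(.6523,-.2366),(.6483,-.1515),(.6441,-.067),(.640,.018)]:
    r=np.hypot(P[...,0]-x,P[...,1]-y)
    print('head top',np.percentile(P[...,2][(r<.012)&(d>0)],80).round(4),'lug z',[np.median(P[...,2][(np.hypot(P[...,0]-x-s*.036,P[...,1]-y)<.007)&(P[...,2]>.06)]).round(4) for s in (-1,1)])
a=cv2.imread('pics/s3.png')[150:310,170:430];cv2.imwrite('pics/c3.png',cv2.resize(a,(780,480)))
E
```

```text
t 48.75 pos [0.4467 0.2358 0.2163] row [ 2.8 -1.9 16.3] [ 0.0021  0.0014 -0.8384] F [-0.3 -0.1 -0.2] grip 0.0322 0.0
lid [449.3 233.8] 50.896541595458984 [0.0311 0.0323 0.0335]
holder [450.1 234.6] 61.46365737915039
head top 0.1261 lug z [np.float64(0.0914), np.float64(0.0918)]
head top 0.1259 lug z [np.float64(0.0916), np.float64(0.0922)]
head top 0.126 lug z [np.float64(0.0923), np.float64(0.0919)]
head top 0.1261 lug z [np.float64(0.0923), np.float64(0.0923)]
```

View pics/c3.png

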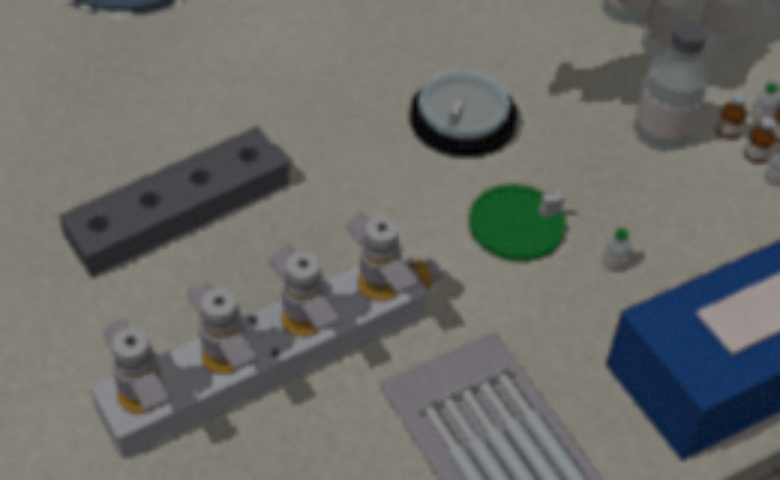

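The final view shows four cartridges home at (130,340) to (380,235), with every lug back up at 91–92 mm. The lid lies flat and centred within about 1 mm at (463,105), and the gripper is clear. I'll hand in the job.

```bash
python3 -c "
from h import *
print(finish_job())"
```

```text
the job is handed in; nothing more can be done
None
```

The job is handed in (no verdict came back): by my last measurements all four cartridges were home with sleeves forward, the lid had been held open about 8 s (tab edge up 19 mm) and was back flat, centred within about 1 mm, and the bottle and vials were not touched.

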